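# Raise the blue-banded tooling-ball post

### The arm

A 7-joint arm with a two-finger parallel gripper is mounted at the origin on a cart in front of the work surface, level with it; the furniture and walls round the work are solid. World frame = base frame: x ahead of the robot, y to its left, z up, the work surface at z = 0. Lengths are in m, angles in rad, forces in N, time in s.
With the tool pointing down it reaches from about 0.425 to 0.925 m from the base axis. Payload 6.8 kg.
Tool frame: the origin (TCP) lies at the very end of the fingers, on their centre line; the grasp point (between the pads) lies 19 mm behind it; y points along the fingers, z is the direction in which the jaws open and shut, and the axes are right-handed (so a half turn about y gives the same grasp; the last joint's range is limited). The gripper opens to 85 mm and grips with 20 to 120 N. Pads are 22 mm wide; open, the fingers measure 114 mm over their backs; the gripper's body (76 mm by 85 mm) begins 54 mm behind the grasp point. The pads swing forward as they close: fully open they stand 13 mm farther back than shut.
Start: joints at [1.095, 0.477, 0.022, 1.555, -0.011, 1.109, -0.083], TCP at [0.243, -0.63, 0.231] pointing down, gripper open.
Joint ranges: [-2.96, 2.96], [-0.34, 2.1], [-1.41, 1.46], [0.24, 2.44], [-1.37, 4.51], [0.17, 1.92], [-2.96, 2.96]. Speed limits (rad/s): [2.39, 2.39, 3.14, 3.14, 3.14, 3.14, 3.14].

### API

Orientations are given as a unit quaternion [w, x, y, z].
In Python, from station import * gives the robot as it stands.
- The arm moves only by the shell command python3 -m jog 'ROWS' [OPENING] [FORCE]. ROWS is JSON, a list of rows, each a list of 2 entries, a list of its own where there are three numbers: the shift along the tool's x, y, z in mm, then the turn about the tool's y in rad. A call has 1 to 20 rows; each row is the pose to reach, as a shift and turn from the pose commanded when the call began, along the tool's axes at that moment; what a row does not reach only later rows make up. A row lasts 1/12 s, in which the tool goes at most 41.7 mm and 7.16 degrees, less where a joint would pass 70% of its speed; a pose out of reach is approached as far as the arm can. A call with a gripper value outside its range is refused whole. OPENING is the finger opening in mm, from 0 to 85.4, set as the call begins (- or left out, the last holds). The fingers move at their own pace and stop on an object; FORCE is the grip in N (left out, the last holds). Time passes only in rows, so rows that repeat a pose let the fingers close. It gives the time, the measured TCP pose, the force and the opening at its end, in the units of the state.
- get_obs(): the state, without advancing time (a new reading comes with each control period).
- read_camera(name): name is "scene" or "top" or "wrist"; returns a dict with "img" (400x640x3 uint8, red, green, blue), "depth" (400x640 float32, m along the optical axis (not along the pixel's ray), 0 where there is no reading), "fx", "fy", "cx", "cy" (pixels), "rvec" (rotation vector, rad) and "tvec" (3), from world to camera coordinates, as OpenCV has them. Camera axes: x right, y down, z forward; pixel columns grow to the right and rows downward; lengths in m; the calibration is good to about 2 mm. A picture is of the moment at which its call begins.
- hand_in(): hands the job in, once; it reports no verdict.
The state is a dict: "t": time; "q": joint angles; "joint_vel": joint speeds; "joint_torque": joint torques, N m; "eef_pos": TCP position; "tool_rot": TCP orientation; "contact_force": force on the tool from outside, world axes, zero at the start; "torque": the same for the moment, N m; "gripper_width": opening from 0.0 (shut) to 1.0 (fully open).
Only numpy, scipy, OpenCV 4.12 (cv2) and the standard library are available. Lean on these libraries where they do the work, as an engineer would, in place of code of your own. Each camera call takes 0.05 s, during which the arm holds its last target.

### The job

Two steel gauge posts with ball heads have been left lying on the inspection bench. Stand the one with the blue band up on its square foot: lift it by the ball and let the foot pivot on the bench close to where it lies, never lifting the whole post clear, then let go. The red-banded one is a reject: leave it lying undisturbed.

Things in the scene. Friction and masses are not known exactly. Their poses are not given: they have to be found in the camera images.
- blue_post_ball (a point): Centre of the smooth ball head (34 mm across) of the post to raise: a loose steel post, about 0.5 kg, 135 mm long, with a wide BLUE band round its 18 mm shaft. It lies flat at the start, the ball on the bench (centre 17 mm up). Held by the ball it can turn about the line between the fingers, and its foot hangs down by its weight. z axis: along the post, foot to ball.
- blue_post_foot (a point): Centre of the underside of the blue post's square foot (50 x 50 x 12 mm), 118 mm from the ball's centre. Lying: 26 mm up, straight over the lower edge on which the post pivots; the underside faces away from the ball. Standing: at z = 0; tipped up, the post's axis ends 25 mm beyond that edge, on the side away from where the ball lay. z axis: foot to ball.
- blue_post: The whole blue-banded post: same origin and axes as blue_post_foot.
- red_post_ball (a point): Centre of the ball head of the reject: the same post but with a RED band, also lying. It must stay as it is. The z axis runs along the post from foot to ball.

How it is judged:
At the end, for the whole second after the job is handed in: The blue-banded post stands upright (within 7 degrees) with its square foot on the bench (underside below 8 mm), at rest, its foot centre within 90 mm of where it lay; the red-banded post's ball is within 25 mm of where it lay (angle between blue_post_foot's own z axis and vertical below 0.12 rad and height (world z) of blue_post_foot below 0.008 m and distance of blue_post_foot from where it was at the start of the episode below 0.09 m and linear speed of blue_post below 0.02 m/s and angular speed of blue_post below 0.2 rad/s and distance of red_post_ball from where it was at the start of the episode below 0.025 m); the robot touches nothing.
It fails at once if the whole blue-banded post is lifted clear of the bench (middle of its foot's underside above 50 mm) (height (world z) of blue_post_foot above 0.05 m).
It fails at once if the red-banded post is disturbed (its ball moved more than 25 mm) (distance of red_post_ball from where it was at the start of the episode above 0.025 m).
It also fails if it takes over 38 s, if anything falls off the work surface, if the arm or the gripper's body presses on something with over 40 N, if the wrist force passes 120 N, or if a joint passes its speed limit or range.

## Working session

There is one attempt and no reset: what is moved stays moved. The work goes in short steps, Python scripts to look and compute and a shell command to move; the robot and the scene stay as the last step left them, time stands still between calls to the robot, and variables do not carry over. Pictures are saved under pics/ and viewed, and the job is handed in when it is done.

```bash
ls; mkdir -p pics; python3 - <<'E'
from station import *
import cv2
o=get_obs(); print({k:o[k] for k in('t','eef_pos','tool_rot','gripper_width','contact_force')})
for n in("scene","top"):
    c=read_camera(n); cv2.imwrite(f"pics/{n}0.png",c["img"][:,:,::-1]); print(n,c["fx"],c["cx"],c["cy"],c["rvec"],c["tvec"])
E
```

```text
pics
{'t': 0.0, 'eef_pos': array([ 0.24250821, -0.62930978,  0.23032416]), 'tool_rot': array([ 0.12915819, -0.12946673,  0.6958045 , -0.6945593 ]), 'gripper_width': 0.9962207301667135, 'contact_force': array([-0.97141288, -0.52025643,  0.27354207])}
scene 483.78260964155066 323.28332817749714 192.06954877471526 [ 0.86035632 -2.58199613  1.06196621] [0.31412096 0.36810363 0.59593721]
top 483.2328459138292 316.3669180976742 197.41668094301554 [ 2.14707657 -2.18061699  0.08707747] [-0.14292011  0.51949414  0.94684461]
```

View pics/scene0.png

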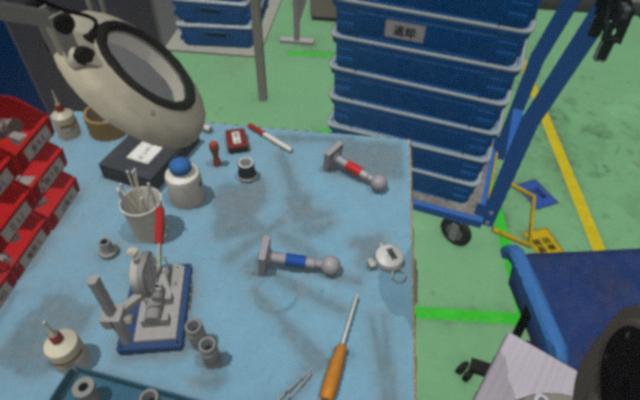

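View pics/top0.png

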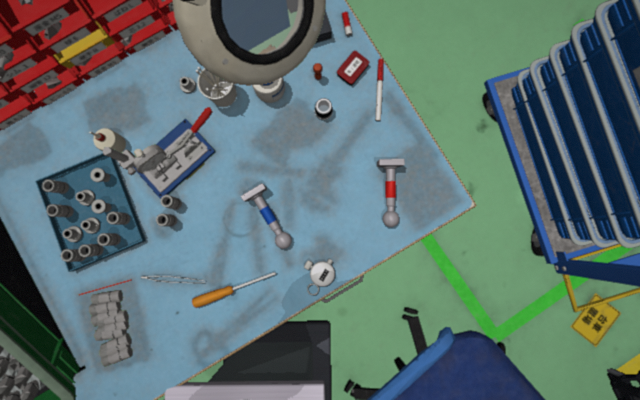

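The scene view shows the blue post with its foot at about (263,255) and ball at (328,266). In the top view the foot is at (256,192) and the ball at (283,240). The red post's ball is at (390,219) in the top view. A magnifier lamp overhangs the far side. Next I measure these.

```bash
cat > h.py <<'E'
from station import *
import cv2, numpy as np
def RT(c):
    R=cv2.Rodrigues(np.array(c["rvec"],float))[0]; return R,np.array(c["tvec"],float).ravel()
def ray(c,u,v,z):
    R,t=RT(c); d=R.T@np.array([(u-c["cx"])/c["fx"],(v-c["cy"])/c["fy"],1]); o=-R.T@t
    return o+d*(z-o[2])/d[2]
def cloud(c):
    R,t=RT(c); v,u=np.mgrid[:400,:640]; D=c["depth"]
    P=np.stack([(u-c["cx"])/c["fx"]*D,(v-c["cy"])/c["fy"]*D,D],-1)
    W=(P-t)@R; W[D==0]=np.nan; return W
def proj(c,p):
    R,t=RT(c); q=R@np.array(p)+t; return np.array([c["fx"]*q[0]/q[2]+c["cx"],c["fy"]*q[1]/q[2]+c["cy"]])
E
python3 - <<'E'
from h import *
for n,(u,v) in {"top":(270,217),"scene":(297,262)}.items():
    c=read_camera(n); W=cloud(c); img=c["img"].astype(int)
    hsv=cv2.cvtColor(c["img"],cv2.COLOR_RGB2HSV)
    m=np.zeros((400,640),np.uint8); s=np.s_[v-50:v+50,u-60:u+60]
    m[s]=((W[s][:,:,2]>0.007)&(W[s][:,:,2]<0.09)).astype(np.uint8)
    nc,lab,st,ce=cv2.connectedComponentsWithStats(m)
    l=lab[v-3,u]; l= l if l else 1+np.argmax(st[1:,4])
    P=W[lab==l]; print(n,st[l],"zmax",np.nanmax(P[:,2]))
    mu,ev=cv2.PCACompute(P[:,:2].astype(np.float32),None)
    a=ev[0]; s_=(P[:,:2]-mu[0])@a; w=(P[:,:2]-mu[0])@ev[1]
    print("axis",a,"range",s_.min(),s_.max())
    for lo in np.arange(s_.min(),s_.max(),.01):
        k=(s_>=lo)&(s_<lo+.01); print(round(lo,3),k.sum(),np.round([w[k].min(),w[k].max(),P[k,2].max()],3),np.round(P[k].mean(0),3))
    big=cv2.resize(c["img"][v-60:v+60,u-80:u+80],None,fx=5,fy=5,interpolation=cv2.INTER_CUBIC)
    cv2.imwrite(f"pics/{n}1.png",big[:,:,::-1])
    for nm,(x,y) in {"top":{"ball":(283,241)},"scene":{"ball":(329,266)}}[n].items(): print(nm,ray(c,x,y,.017))
c=read_camera("top");print("red ball",ray(c,390,219,.017),"redfoot",ray(c,391,162,.04), "lamp", np.nanmin(cloud(c)[0:80,180:320].reshape(-1,3),0),np.nanmax(cloud(c)[0:80,180:320].reshape(-1,3),0))
print("dial",cloud(c)[273,320])
E
```

```text
top [241 183  51  66 852] zmax 0.05503003869931522
axis [0.86020464 0.5099491 ] range -0.0730837954939839 0.0592591833353317
-0.073 65 [-0.014  0.014  0.035] [ 0.424 -0.089  0.027]
-0.063 81 [-0.016  0.016  0.036] [ 0.432 -0.084  0.031]
-0.053 67 [-0.015  0.016  0.035] [ 0.44  -0.079  0.029]
-0.043 35 [-0.006  0.008  0.029] [ 0.449 -0.073  0.024]
-0.033 44 [-0.008  0.009  0.03 ] [ 0.458 -0.068  0.026]
-0.023 47 [-0.01   0.009  0.033] [ 0.467 -0.063  0.027]
-0.013 55 [-0.01   0.011  0.034] [ 0.475 -0.058  0.029]
-0.003 53 [-0.01   0.011  0.035] [ 0.484 -0.053  0.03 ]
0.007 56 [-0.01   0.011  0.035] [ 0.492 -0.048  0.03 ]
0.017 43 [-0.008  0.009  0.035] [ 0.501 -0.043  0.03 ]
0.027 45 [-0.008  0.009  0.036] [ 0.51  -0.038  0.03 ]
0.037 61 [-0.017  0.014  0.05 ] [ 0.519 -0.033  0.033]
0.047 172 [-0.025  0.025  0.054] [ 0.526 -0.028  0.045]
0.057 28 [-0.024  0.024  0.055] [ 0.532 -0.024  0.051]
ball [ 0.43106328 -0.0825512   0.017     ]
scene [ 258  236   83   40 1293] zmax 0.05077684959928892
axis [0.8509714 0.525212 ] range -0.075357114883944 0.05955649407194766
-0.075 89 [-0.016  0.01
[... 314 characters left out ...]

-0.015 78 [-0.014  0.005  0.03 ] [ 0.475 -0.052  0.024]
-0.005 79 [-0.014  0.005  0.031] [ 0.484 -0.047  0.025]
0.005 78 [-0.012  0.007  0.031] [ 0.492 -0.042  0.026]
0.015 67 [-0.015  0.005  0.032] [ 0.501 -0.037  0.026]
0.025 64 [-0.014  0.003  0.032] [ 0.51  -0.033  0.026]
0.035 91 [-0.028  0.008  0.048] [ 0.52  -0.028  0.03 ]
0.045 272 [-0.033  0.02   0.051] [ 0.525 -0.019  0.039]
0.055 67 [-0.029  0.019  0.05 ] [ 0.527 -0.009  0.034]
ball [ 0.4359279  -0.07709229  0.017     ]
red ball [ 0.47190657 -0.29815868  0.017     ] redfoot [ 0.58383122 -0.30033861  0.04      ] lamp [ 0.69861842 -0.16323239 -0.00525416] [0.87799708 0.13747569 0.32495434]
dial [ 0.36666941 -0.1559042   0.02058971]
```

```bash
sleep 1
cat >> h.py <<'E'
from scipy.spatial.transform import Rotation as Ro
def tool():
    o=get_obs(); w,x,y,z=o["tool_rot"]; return o,Ro.from_quat([x,y,z,w]).as_matrix()
U=np.array([np.cos(np.radians(30.8)),np.sin(np.radians(30.8)),0]); N=np.array([-U[1],U[0],0])
def to(p):
    o,R=tool(); d=R.T@(np.array(p)-o["eef_pos"])*1000
    a=np.arctan2(R[:,2]@U, R[:,2]@N) ; return np.round(d,1),o["t"]
E
python3 - <<'E'
from h import *
o,R=tool(); print(np.round(R,3))
print(to([.433,-.081,.13]))
# turn about tool y that brings tool z to +-N
z=R.T@N; t=np.arctan2(z[0],z[2]); print("turn",t, t-np.pi*np.sign(t), "check",R@Ro.from_euler('y',t).as_matrix()[:,2],N)
print(o['q'])
E
```

```text
[[-0.933 -0.     0.36 ]
 [-0.36   0.001 -0.933]
 [ 0.    -1.    -0.001]]
(array([-374.9,  101.2, -443.4]), 0.25)
turn 2.971897819486112 -0.16969483410368102 check [-5.12042745e-01  8.58959577e-01  8.20240636e-04] [-0.51204286  0.8589599   0.        ]
[ 1.09489377  0.47736076  0.02233056  1.55589128 -0.01146573  1.10929219
 -0.08308674]
```

View pics/top1.png

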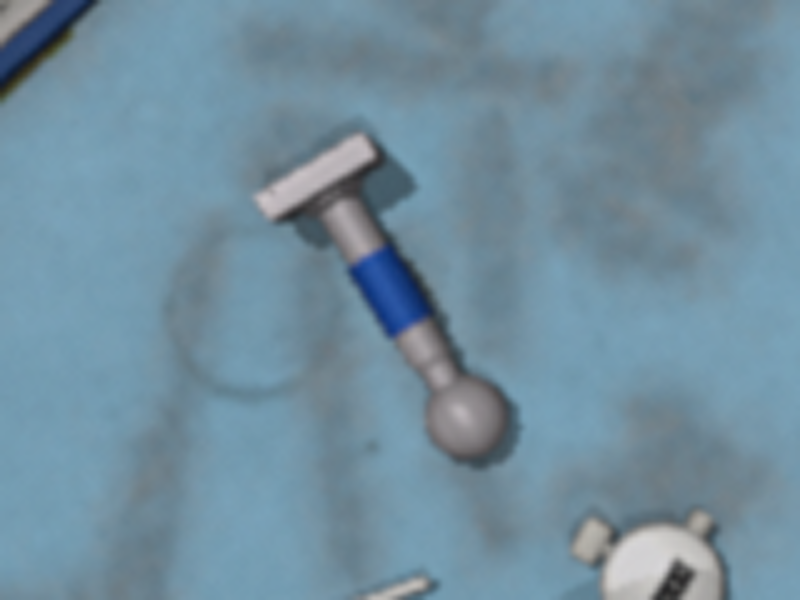

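View pics/scene1.png

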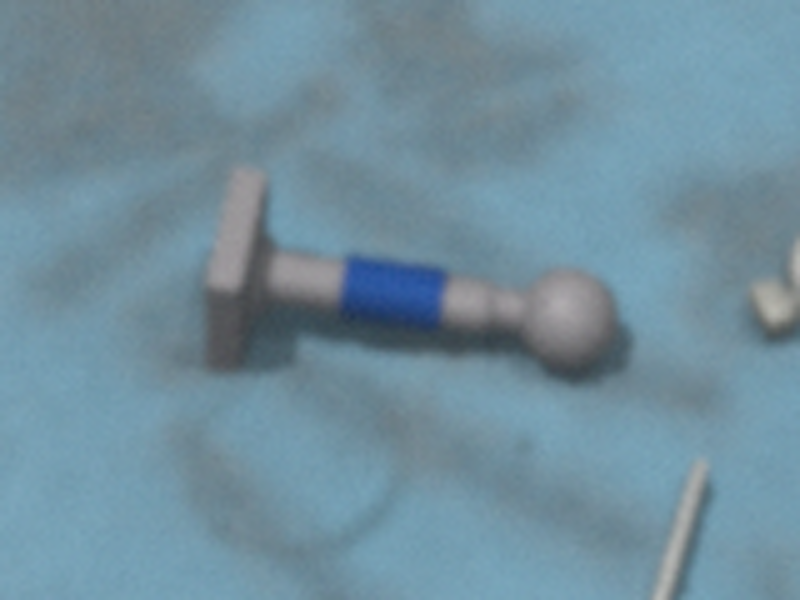

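The crops show the ball centre at top pixel (283.5,240.5) and scene pixel (330.7,265.5). The post is clear of its neighbours. I'll move above the ball, with the jaws across the shaft.

```bash
python3 -m jog '[[[-375,60,-443],-0.17],[[-375,60,-443],-0.17],[[-375,60,-443],-0.17],[[-375,60,-443],-0.17],[[-375,60,-443],-0.17],[[-375,60,-443],-0.17],[[-375,60,-443],-0.17],[[-375,60,-443],-0.17],[[-375,60,-443],-0.17],[[-375,60,-443],-0.17],[[-375,60,-443],-0.17],[[-375,60,-443],-0.17],[[-375,60,-443],-0.17],[[-375,60,-443],-0.17],[[-375,60,-443],-0.17],[[-375,60,-443],-0.17],[[-375,60,-443],-0.17],[[-375,60,-443],-0.17],[[-375,60,-443],-0.17]]' 60 30
python3 - <<'E'
from h import *
c=read_camera("wrist"); cv2.imwrite("pics/w1.png",c["img"][:,:,::-1])
o,R=tool(); print(o['eef_pos'],np.round(R,3),o['t'])
W=cloud(c); print("proj ball",proj(c,[.433,-.081,.017]))
print(ray(read_camera("top"),283.1,240.2,.017),ray(read_camera("scene"),330.4,265.5,.017))
E
```

```text
t: 1.83
eef_pos: [0.433, -0.0832, 0.1713]
tool_rot: [-0.187, 0.187, -0.682, 0.682]
contact_force: [-0.8, 0.0, 0.2]
gripper_width: 0.699
[ 0.43304258 -0.08306863  0.17137756] [[-0.86  0.    0.51]
 [-0.51 -0.   -0.86]
 [ 0.   -1.    0.  ]] 1.8833
proj ball [322.25579948 181.1524651 ]
[ 0.43266056 -0.08276507  0.017     ] [ 0.43466572 -0.07932042  0.017     ]
```

View pics/w1.png

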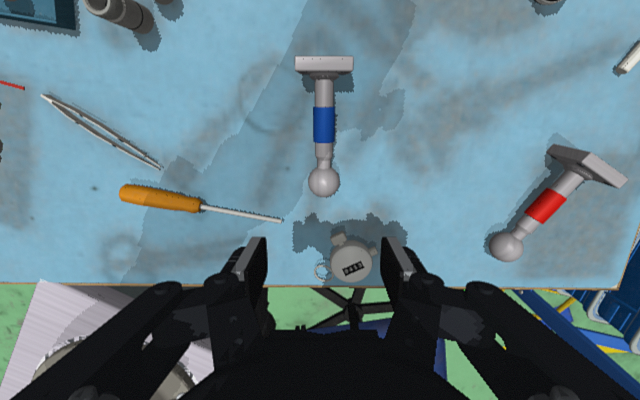

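In the wrist view the ball is at (322,181), which matches the projected estimate. The shaft lies square between the jaws. Descending.

```bash
python3 -m jog '[[[-1,40,-2],0],[[-1,80,-2],0],[[-1,115,-2],0],[[-1,140,-2],0],[[-1,150,-2],0],[[-1,158,-2],0],[[-1,163,-2],0],[[-1,167,-2],0],[[-1,170,-2],0],[[-1,171,-2],0],[[-1,171,-2],0],[[-1,171,-2],0]]'
python3 - <<'E'
from h import *
c=read_camera("wrist"); cv2.imwrite("pics/w2.png",c["img"][:,:,::-1])
c=read_camera("scene"); cv2.imwrite("pics/s2.png",cv2.resize(c["img"][150:350,200:500],None,fx=2.5,fy=2.5)[:,:,::-1])
E
```

```text
t: 2.98
eef_pos: [0.4336, -0.0795, 0.0009]
tool_rot: [-0.188, 0.187, -0.682, 0.682]
contact_force: [0.5, 0.7, -0.7]
gripper_width: 0.704
```

View pics/w2.png

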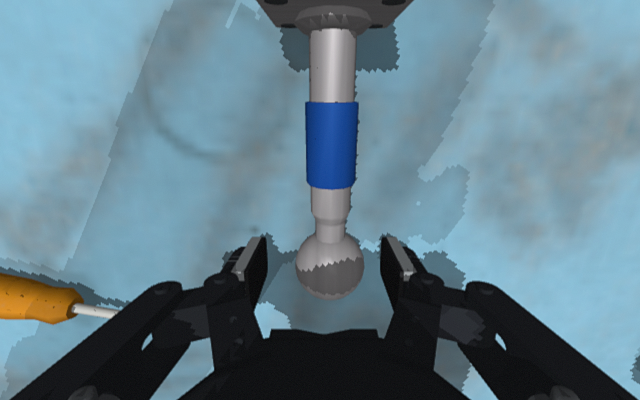

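View pics/s2.png

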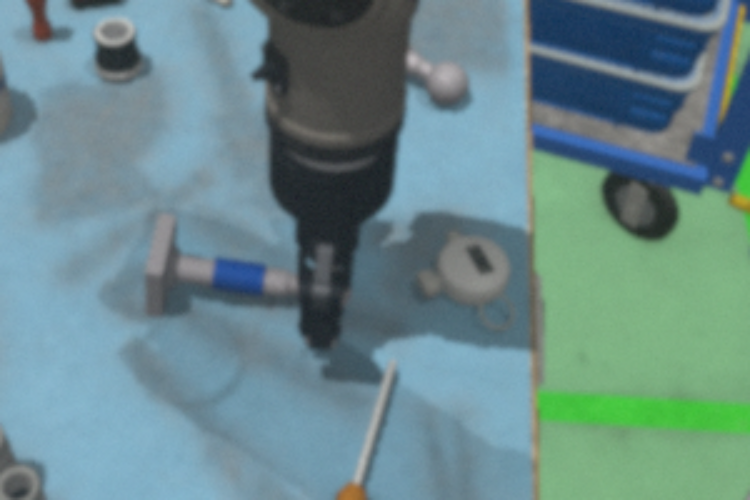

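The ball at (330,268) is between the pads, which are at x of about 262 and 387. I'll check its offset from the tool axis.

```bash
python3 - <<'E'
from h import *
c=read_camera("wrist"); o,R=tool(); e=o['eef_pos'].copy(); e[2]=.017
print("axis pt px",proj(c,e)); p=ray(c,330,267.5,.017); print(p,"in tool mm",R.T@(p-e)*1000)
E
```

```text
axis pt px [325.1089701  261.01442657]
[ 0.43164581 -0.08344772  0.017     ] in tool mm [ 3.59553387e+00 -8.59567155e-04  2.43728538e+00]
```

```bash
python3 -m jog '[[[3,1,2],0],[[3,1,2],0],[[3,1,2],0]]'; python3 -m jog '[[[0,0,0],0],[[0,0,0],0],[[0,0,0],0],[[0,0,0],0],[[0,0,0],0],[[0,0,0],0],[[0,0,0],0],[[0,0,0],0],[[0,0,0],0],[[0,0,0],0]]' 15 35
python3 - <<'E'
from h import *
c=read_camera("wrist"); cv2.imwrite("pics/w3.png",c["img"][:,:,::-1])
o,R=tool();print(o['eef_pos'],o['gripper_width']*85.4,np.round(R,3))
E
```

```text
t: 3.38
eef_pos: [0.4314, -0.083, -0.0007]
tool_rot: [-0.188, 0.188, -0.682, 0.682]
contact_force: [-0.3, -0.6, -0.4]
gripper_width: 0.704
t: 4.22
eef_pos: [0.4318, -0.0828, -0.0005]
tool_rot: [-0.188, 0.188, -0.682, 0.682]
contact_force: [-0.3, -0.3, 4.9]
gripper_width: 0.374
[ 0.43184688 -0.08285506 -0.0004848 ] 32.185725409164164 [[-0.859  0.     0.512]
 [-0.512 -0.    -0.859]
 [-0.    -1.     0.   ]]
```

View pics/w3.png

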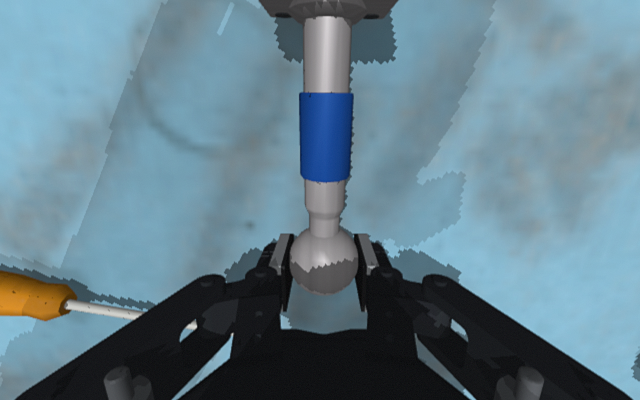

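The ball is gripped (opening about 32 mm). I'll start the arc about the foot edge and check part-way.

```bash
python3 -m jog '[[[0,-3,0],0],[[-1,-8,0],0],[[-2,-13,0],0],[[-4,-18,0],0],[[-6,-23,0],0],[[-8,-28,0],0],[[-10,-33,0],0],[[-12,-38,0],0],[[-15,-42,0],0],[[-17,-47,0],0],[[-20,-51,0],0],[[-23,-55,0],0],[[-26,-60,0],0],[[-30,-64,0],0],[[-34,-68,0],0],[[-38,-72,0],0],[[-42,-75,0],0],[[-45,-78,0],0],[[-45,-78,0],0]]'
python3 - <<'E'
from h import *
c=read_camera("wrist"); cv2.imwrite("pics/w4.png",c["img"][:,:,::-1])
c=read_camera("scene"); cv2.imwrite("pics/s4.png",cv2.resize(c["img"][130:330,200:500],None,fx=2.5,fy=2.5)[:,:,::-1])
E
```

```text
t: 5.85
eef_pos: [0.4714, -0.0592, 0.078]
tool_rot: [-0.189, 0.188, -0.682, 0.682]
contact_force: [-2.2, -1.2, -2.9]
gripper_width: 0.372
```

View pics/w4.png

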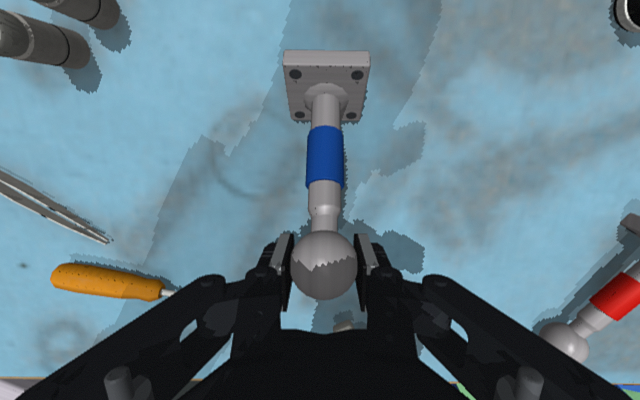

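View pics/s4.png

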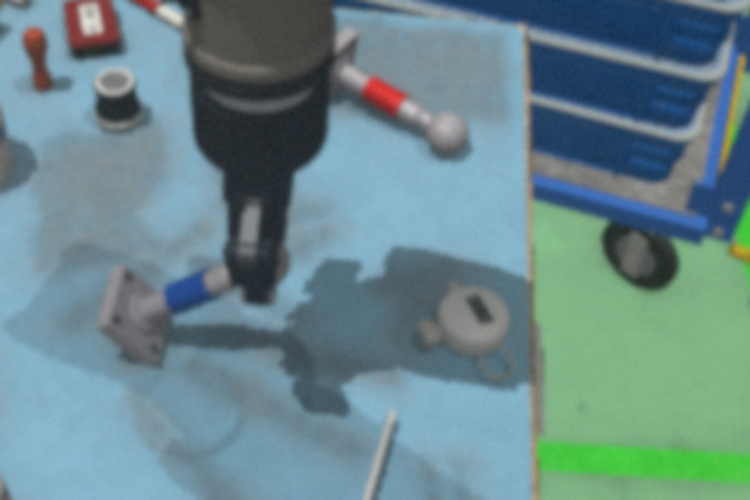

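The post is tilted about 40° with the foot edge on the bench near (155,360) in the crop. Continuing up to vertical.

```bash
python3 -m jog '[[[-4,-3,0],0],[[-9,-6,0],0],[[-13,-9,0],0],[[-18,-11,0],0],[[-23,-14,0],0],[[-29,-17,0],0],[[-35,-19,0],0],[[-41,-21,0],0],[[-47,-23,0],0],[[-53,-24,0],0],[[-59,-25,0],0],[[-65,-25,0],0],[[-71,-25,0],0],[[-77,-25,0],0],[[-83,-25,0],0],[[-89,-25,0],0],[[-95,-24,0],0],[[-99,-23,0],0],[[-99,-23,0],0],[[-99,-23,0],0]]'
python3 - <<'E'
from h import *
for n in("wrist","top"):
    c=read_camera(n); cv2.imwrite(f"pics/{n}5.png",c["img"][:,:,::-1])
c=read_camera("scene"); cv2.imwrite("pics/s5.png",cv2.resize(c["img"][130:330,150:450],None,fx=2.5,fy=2.5)[:,:,::-1])
E
```

```text
t: 7.62
eef_pos: [0.5569, -0.0086, 0.1009]
tool_rot: [-0.189, 0.187, -0.682, 0.682]
contact_force: [1.6, -1.1, 5.7]
gripper_width: 0.374
```

View pics/wrist5.png

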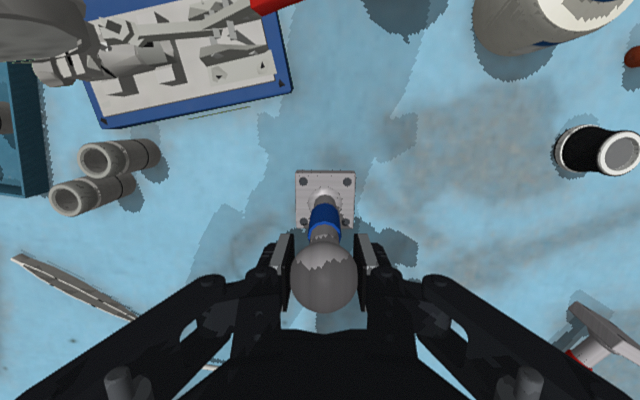

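View pics/s5.png

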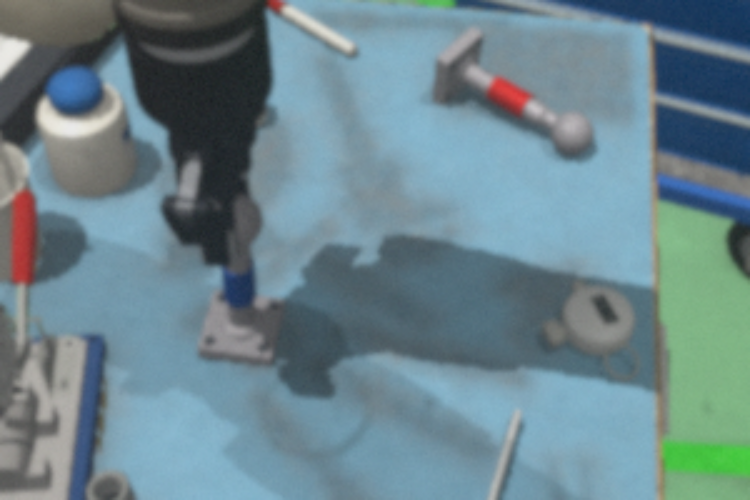

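It looks near vertical, with the foot at wrist pixel (325,200) and the ball at (323,272). I'll measure the foot plate's height, tilt and offset before releasing.

```bash
python3 - <<'E'
from h import *
o,R=tool(); print(o['t'],o['eef_pos'])
for n in("wrist","scene"):
    c=read_camera(n); W=cloud(c); img=c["img"]
    sat=cv2.cvtColor(img,cv2.COLOR_RGB2HSV)[:,:,1]
    d=np.linalg.norm(W[:,:,:2]-o['eef_pos'][:2],axis=-1)
    m=(W[:,:,2]>.004)&(W[:,:,2]<.03)&(d<.06)&(sat<60)
    P=W[m]
    A=np.c_[P[:,:2]-P[:,:2].mean(0),np.ones(len(P))]
    for _ in range(4):
        k=np.linalg.lstsq(A,P[:,2],rcond=None)[0]; r=np.abs(A@k-P[:,2]); s=r<.002; 
        P,A=P[s],A[s]
    q=(P-o['eef_pos'])[:,:2]; 
    print(n,len(P),"z",np.percentile(P[:,2],[5,50,95]),"slope",k[:2],"U/N",k[:2]@U[:2],k[:2]@N[:2])
    print(" along U",np.percentile(q@U[:2],[1,99]),"along N",np.percentile(q@N[:2],[1,99]))
E
```

```text
7.7667 [ 0.55665459 -0.00880556  0.10093102]
wrist 1939 z [0.01300668 0.01454178 0.01608146] slope [0.04698887 0.01777752] U/N 0.04946440813036454 -0.008790135570024294
 along U [-0.02321851  0.02465801] along N [-0.02472945  0.02404895]
scene 345 z [0.00903415 0.01089605 0.01318202] slope [0.05846827 0.01348632] U/N 0.05712747322765132 -0.018354051560880862
 along U [-0.02252529  0.02590782] along N [-0.0226832   0.02510811]
```

The plate still rises about 0.05 rad toward +U, so the post is about 3° short of vertical. I'll nudge 5 mm further, then measure again.

```bash
python3 -m jog '[[[-2,0,0],0],[[-4,0,0],0],[[-5,1,0],0],[[-6,1,0],0],[[-6,1,0],0]]'; python3 - <<'E'
from h import *
o,R=tool()
for n in("wrist","scene"):
    c=read_camera(n); W=cloud(c); img=c["img"]
    sat=cv2.cvtColor(img,cv2.COLOR_RGB2HSV)[:,:,1]
    d=np.linalg.norm(W[:,:,:2]-o['eef_pos'][:2],axis=-1)
    P=W[(W[:,:,2]>.004)&(W[:,:,2]<.03)&(d<.06)&(sat<60)]
    A=np.c_[P[:,:2]-P[:,:2].mean(0),np.ones(len(P))]
    for _ in range(4):
        k=np.linalg.lstsq(A,P[:,2],rcond=None)[0]; s=np.abs(A@k-P[:,2])<.002; P,A=P[s],A[s]
    q=(P-o['eef_pos'])[:,:2]
    print(n,len(P),np.median(P[:,2]),"U/N",k[:2]@U[:2],k[:2]@N[:2],np.percentile(q@U[:2],[1,99]))
E
```

```text
t: 8.28
eef_pos: [0.5617, -0.0054, 0.0999]
tool_rot: [-0.189, 0.187, -0.682, 0.682]
contact_force: [1.3, -1.6, 8.0]
gripper_width: 0.372
wrist 1898 0.013170296184696482 U/N 0.000726390416720788 -0.013350570320687639 [-0.02855802  0.01933998]
scene 310 0.00999492759726219 U/N 0.001437200417840239 -0.022831338878929894 [-0.02866814  0.01983663]
```

The foot is flat now (tilt about 0). Releasing.

```bash
python3 -m jog '[[[0,-1,0],0],[[0,-1,0],0],[[0,-1,0],0],[[0,-1,0],0],[[0,-1,0],0],[[0,-1,0],0],[[0,-1,0],0],[[0,-1,0],0]]' 70; python3 - <<'E'
from h import *
c=read_camera("wrist"); cv2.imwrite("pics/w6.png",c["img"][:,:,::-1])
E
```

```text
t: 9.05
eef_pos: [0.5604, -0.0058, 0.1002]
tool_rot: [0.188, -0.188, 0.682, -0.682]
contact_force: [-0.3, 0.2, 1.0]
gripper_width: 0.821
```

View pics/w6.png

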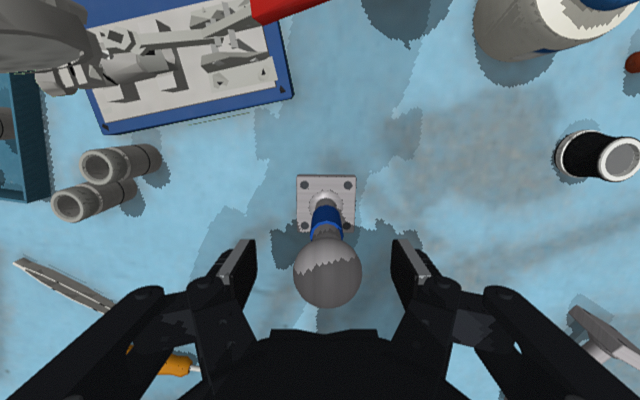

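The jaws are open with the ball at (327,272), clear of both pads, and the post is standing. I'll retreat straight up.

```bash
python3 -m jog '[[[0,-8,0],0],[[0,-20,0],0],[[0,-40,0],0],[[0,-65,0],0],[[0,-90,0],0],[[0,-110,0],0],[[0,-120,0],0],[[0,-120,0],0],[[0,-120,0],0],[[0,-120,0],0]]'; python3 - <<'E'
from h import *
o,R=tool()
c=read_camera("scene"); cv2.imwrite("pics/s7.png",cv2.resize(c["img"][130:330,150:450],None,fx=2.5,fy=2.5)[:,:,::-1])
c=read_camera("wrist"); W=cloud(c);img=c["img"]; sat=cv2.cvtColor(img,cv2.COLOR_RGB2HSV)[:,:,1]
d=np.linalg.norm(W[:,:,:2]-o['eef_pos'][:2],axis=-1)
P=W[(W[:,:,2]>.004)&(W[:,:,2]<.03)&(d<.06)&(sat<60)]
A=np.c_[P[:,:2]-P[:,:2].mean(0),np.ones(len(P))]
for _ in range(4):
    k=np.linalg.lstsq(A,P[:,2],rcond=None)[0]; s=np.abs(A@k-P[:,2])<.002; P,A=P[s],A[s]
f=(P[:,:2].min(0)+P[:,:2].max(0))/2
print("foot",f,"slope",k[:2],"moved",f-np.array([.5335,-.022]))
B=W[(W[:,:,2]>.1)&(W[:,:,2]<.14)&(d<.05)]; print("ball",B[:,:2].mean(0),(B[:,:2].min(0)+B[:,:2].max(0))/2,B[:,2].max())
c=read_camera("top"); cv2.imwrite("pics/t7.png",c["img"][:,:,::-1])
E
```

```text
t: 9.93
eef_pos: [0.5596, -0.006, 0.2192]
tool_rot: [0.187, -0.189, 0.682, -0.682]
contact_force: [-0.7, 0.6, 0.1]
gripper_width: 0.819
foot [ 0.55873578 -0.00818763] slope [-0.00582789 -0.00556783] moved [0.02523578 0.01381237]
ball [ 0.56028769 -0.00708364] [ 0.55789063 -0.00843339] 0.13683964229224582
```

View pics/s7.png

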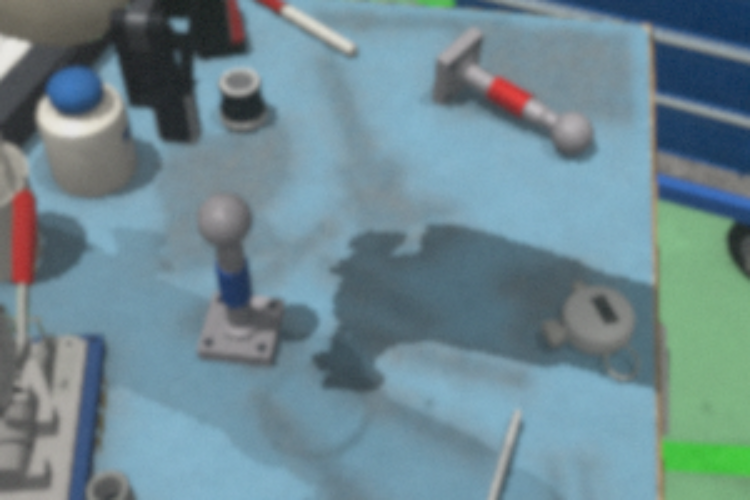

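View pics/t7.png

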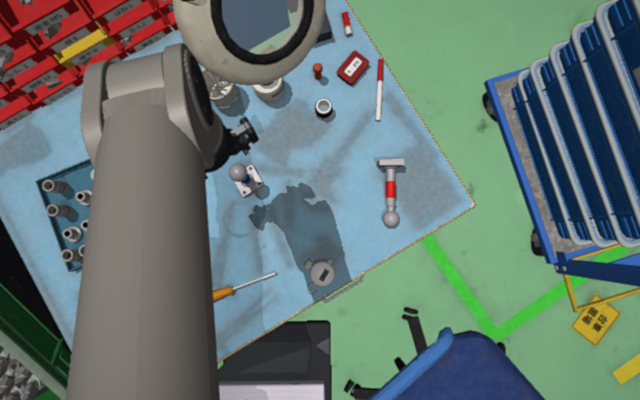

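The blue post stands alone in the scene crop, with its ball at (224,220) and foot at (240,330). The red post is unmoved in the top view (ball at (390,218)). The gripper is well clear of both.

```bash
python3 -c "
from station import *
print(hand_in())"
```

```text
the job is handed in; nothing more can be done
None
```

I gripped the blue post by its ball, swung it up about its foot edge, and released it standing on its square foot. I handed the job in after about 10 s; no verdict was reported.

**Last checks, all after release:**
- **Tilt:** the foot plate measured under 0.01 rad, and the ball sat within about 2 mm of straight above the foot centre.
- **Foot position:** it moved about 29 mm horizontally, or about 39 mm counting the drop from lying to standing. The limit is 90 mm.
- **Red post:** its ball stayed at the same top-camera pixel, to within a pixel.
- **Gripper:** it was open, about 80 mm above the ball, and touching nothing.

**What disagreed:**
- **Camera offset:** the top and scene cameras placed the ball about 4 mm apart at the start. I settled the grasp position from the wrist view.
- **Short of vertical:** on first reaching the top, the post was about 3° short. I moved it 6 mm further and confirmed the foot was flat before letting go.

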